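Press home the push rivets of a dust-filter cover, crosswise

ROBOT

A 7-joint arm with a two-finger parallel gripper is mounted at the origin on a cart in front of the work surface, level with it; the furniture and walls round the work are solid. World frame = base frame: x ahead of the robot, y to its left, z up, the work surface at z = 0. Lengths are in m, angles in rad, forces in N, time in s.
With the tool pointing down it reaches from about 0.425 to 0.925 m from the base axis. Payload 6.8 kg.
Tool frame: the origin (TCP) lies midway between the tips of the shut fingers; the grasp point (between the pads) lies 19 mm behind it (bot.tcp_to_grasp is the z of the grasp point in the tool frame, in m); z points along the fingers, y is the line along which they close (so a half turn about z gives the same grasp; the last joint's range is limited). The gripper opens to 88 mm and grips with 3 to 60 N. Pads are 20 mm wide; open, the fingers measure 115 mm over their backs; the gripper's body (75 mm by 178 mm) begins 61 mm behind the grasp point.
Start: joints at [1.082, 0.477, 0.022, 1.555, -0.011, 1.109, -0.083], TCP at [0.251, -0.627, 0.223] pointing down, gripper open.
Joint ranges: [-2.96, 2.96], [-0.34, 2.1], [-1.41, 1.46], [0.24, 2.44], [-1.37, 4.51], [0.17, 1.92], [-2.96, 2.96]. Speed limits (rad/s): [2.39, 2.39, 3.14, 3.14, 3.14, 3.14, 3.14].

INTERFACE

Orientations are given as [roll, pitch, yaw] about the fixed x, y, z axes, in that order (R = Rz(yaw) Ry(pitch) Rx(roll)).
In Python, from bench import readout, cams, job_done, bot gives the robot as it stands. The module is installed in compiled form; this text tells all that it offers.
- The arm moves only by the tool servo_tool, never from a script. Its argument "increments" is a list of rows, each a list of 2 entries, a list of its own where there are three numbers: the shift along the world's x, y, z in mm, then the turn about the world's z in degrees. In form: [[[x, y, z], roll], ...]. A call has 1 to 20 rows; each row is the pose to reach, as a shift and turn from the pose commanded when the call began; what a row does not reach only later rows make up. A row lasts 1/8 s, in which the tool goes at most 62.5 mm and 10.7 degrees, less where a joint would pass 70% of its speed; a pose out of reach is approached as far as the arm can. A call with a gripper value outside its range is refused whole. "hand" is the opening in per cent of the stroke, from 0 (shut) to 100 (fully open), set as the call begins (left out, the last holds). The fingers move at their own pace and stop on an object; the grip force is fixed at half the most. Time passes only in rows, so rows that repeat a pose let the fingers close. It gives the time, the measured TCP pose, the force, the opening and the grip force at its end, in the units of the state.
- readout.get_state(): the state, without advancing time (a new reading comes with each control period).
- cams.capture(name): name is "scene" or "side" or "wrist"; returns (picture, depth): 420x560x3 uint8, red, green, blue; 420x560 float32, m along the optical axis (not along the pixel's ray), 0 where there is no reading.
- cams.camera_params(name): a dict with "mtx" (3x3 intrinsics, pixels), "xyz" and "orientation" of the camera in the world; the wrist camera has in their place "hand_eye" (4x4, takes a point from camera to tool coordinates, whose origin is the TCP and whose axes are the flange's). Camera axes: x right, y up, looking along -z (the intrinsics and any distortion apply to the point x, -y, -z); pixel columns grow to the right and rows downward; lengths in m; the calibration is good to about 2 mm. A picture is of the moment at which its call begins: read the wrist's pose just before it. camera_params takes no time and is no camera call.
- job_done(): hands the job in; it is judged then, once.
The state is a dict: "t": time; "q": joint angles; "joint_velocities": joint speeds; "joint_torque": joint torques, N m; "eef_pos": TCP position; "ee_rot": TCP orientation; "wrist_force": force on the tool from outside, world axes, zero at the start; "torque": the same for the moment, N m; "width": opening from 0.0 (shut) to 1.0 (fully open); "finger_force": force on a finger pad.
Only numpy, scipy, OpenCV 4.12 (cv2) and the standard library are available. Lean on these libraries where they do the work, as an engineer would, in place of code of your own. Each camera call takes 0.05 s, during which the arm holds its last target. There are 200 camera calls.

TASK

The cover of the grey dust-filter box has been laid back on its seal with a white push rivet in each corner, the rivet pins still standing up. With a fingertip, lightly press the pins fully home one at a time and crosswise, so that the seal beds evenly: first the pin at the corner beside the black hose spigot, then the one diagonally opposite, then the other pin at the spigot's end, and last the remaining one. Lift nothing, and leave the box, the amber tin on its cover and the things beside it where they stand.

Things in the scene. Friction and masses are not known exactly. Their poses are not given: they have to be found in the camera images.
- filter_box: Light-grey box with a slate-blue cover, 150 x 110 mm, loose on rubber feet (about 1.8 kg), at any heading. Origin: centre of its underside; x along its length, y across, z up. Cover's top 63.5 mm up, a raised panel 86 x 50 mm in its middle 65.5 mm. In each corner at x = +-58, y = +-39 mm a rivet: white collar 20 mm wide, 2 mm thick, with its pin standing in it.
- spigot (a point): Outer end of the black ribbed hose spigot (31 mm thick, 29 mm long, its axis 30 mm above the box's underside) on the box's +x end face at y = +30 mm, beside the (+x, +y) corner.
- pin_1_top (a point): Top of the rivet pin at the corner beside the spigot (first pin): white round head of 13 mm diameter, slightly domed. Standing fully up its top is 74.4 mm above the box's underside, home it is 68.4 mm (2.9 mm above the collar).
- pin_2_top (a point): Top of the rivet pin diagonally opposite the first (second pin), same form and heights.
- pin_3_top (a point): Top of the other rivet pin at the spigot's end (third pin), same form and heights.
- pin_4_top (a point): Top of the last rivet pin, diagonally opposite the third, same form and heights.
- pin_1 (a joint): How far pin 1 is pressed in, m: 0 fully up, 0.006 home against its hard stop. It slides straight down against a steady 4 N of friction and stays where it is left; pins start 0 to 1.5 mm in.
- pin_2 (a joint): The same for pin 2.
- pin_3 (a joint): The same for pin 3.
- pin_4 (a joint): The same for pin 4.
- amber_tin: Round amber plastic tin, 39 mm diameter, 18 mm high, standing loose on the raised panel near the middle of the cover (its top about 84 mm above the table). Origin at the centre of its underside. To be left alone.
- blower: Red rubber dust blower with a black nozzle, 51 mm diameter, 88 mm high, standing on the table to the left of the box. Origin at the centre of its underside. To be left alone.
- loupe: Black eye loupe, 34 mm diameter, 28 mm high, on the table to the right of the box. Origin at the centre of its underside. To be left alone.
- driver_green: Small screwdriver with a green band, 90 mm long, 12 mm thick, lying on the table to the left of the box. Origin under its middle. To be left alone.

How it is judged:
On the way, in this order (a step that is already met when the one before it is completed fails the run):
1. the pin beside the spigot is pressed home (value of joint pin_1 above 0.005 m), for 0.1 s.
2. the pin diagonally opposite is pressed home (value of joint pin_2 above 0.005 m), for 0.1 s.
3. the other pin at the spigot's end is pressed home (value of joint pin_3 above 0.005 m), for 0.1 s.
4. the last pin is pressed home (value of joint pin_4 above 0.005 m), for 0.1 s.
At the end, for the whole second after the job is handed in: All four pins are at least 5 of their 6 mm in; the box stands level and at rest within 15 mm of where it began; the tin is upright on the cover within 20 mm of its place, and the blower, loupe and screwdriver are within 20 mm of theirs (value of joint each of pin_1, pin_2, pin_3, pin_4 above 0.005 m and distance of filter_box from where it was at the start of the episode below 0.015 m and angle between filter_box's own z axis and vertical below 0.05 rad and linear speed of filter_box below 0.02 m/s and distance of each of amber_tin, blower, loupe, driver_green from where it was at the start of the episode below 0.02 m and angle between amber_tin's own z axis and vertical below 0.1 rad); the robot touches nothing.
It fails at once if a later pin was pressed (3 mm in) before its turn ((value of joint pin_1 below 0.005 m and value of joint any of pin_2, pin_3, pin_4 above 0.003 m) or (value of joint pin_2 below 0.005 m and value of joint any of pin_3, pin_4 above 0.003 m) or (value of joint pin_3 below 0.005 m and value of joint pin_4 above 0.003 m)).
It fails at once if the box or its pins were pressed (over 5 N) with the arm or the gripper's body instead of the fingers (contact force between the arm and filter_box above 5 N).
It fails at once if the fingers pressed on the box with more than 40 N (contact force between the fingers and filter_box above 40 N).
It fails at once if the box was lifted, tipped or pushed more than 15 mm out of place (distance of filter_box from where it was at the start of the episode above 0.015 m or angle between filter_box's own z axis and vertical above 0.05 rad).
It fails at once if the tin on the cover, the blower, the loupe or the screwdriver was moved more than 20 mm or lifted (distance of any of amber_tin, blower, loupe, driver_green from where it was at the start of the episode above 0.02 m).
It also fails if it takes over 51 s, if anything falls off the work surface, if the arm or the gripper's body presses on something with over 40 N, if the wrist force passes 120 N, or if a joint passes its speed limit or range.

## Working session

There is one attempt and no reset: what is moved stays moved. The work goes in short steps, Python scripts to look and compute and a tool call to move; the robot and the scene stay as the last step left them, time stands still between calls to the robot, and variables do not carry over. Pictures are saved under pics/ and viewed, at most 10 in all, crops included, and the job is handed in when it is done.

Besides the shell and the picture viewer there is one more tool, called after "Request:" as name(argument=value, ...), one argument or row to a line, values as JSON. servo_tool: Moves the arm, as the interface text tells. Its arguments: {"type":"object","properties":{"increments":{"type":"array","items":{"type":"array"}},"hand":{"type":"number"}},"required":["increments"]}

```bash
mkdir -p pics; cat > h.py <<'E'
import numpy as np, cv2
from scipy.spatial.transform import Rotation as R
from bench import readout, cams
def snap(name):
    s=readout.get_state(); rgb,d=cams.capture(name); p=cams.camera_params(name)
    if 'hand_eye' in p:
        T=np.eye(4); T[:3,:3]=R.from_euler('xyz',s['ee_rot']).as_matrix(); T[:3,3]=s['eef_pos']; T=T@np.array(p['hand_eye'])
    else:
        T=np.eye(4); o=np.array(p['orientation']); T[:3,:3]=o if o.shape==(3,3) else R.from_euler('xyz',o).as_matrix(); T[:3,3]=p['xyz']
    return rgb,d,np.array(p['mtx']),T,p
def ray(u,v,K,T):
    c=np.array([(u-K[0,2])/K[0,0],-(v-K[1,2])/K[1,1],-1.]); return T[:3,3],T[:3,:3]@c
def onz(u,v,z,K,T):
    o,r=ray(u,v,K,T); return o+r*(z-o[2])/r[2]
def cloud(d,K,T):
    v,u=np.mgrid[:d.shape[0],:d.shape[1]]
    P=np.stack([(u-K[0,2])/K[0,0]*d,-(v-K[1,2])/K[1,1]*d,-d],-1); return P@T[:3,:3].T+T[:3,3]
E
python3 - <<'E'
from h import *
print(readout.get_state())
for n in ['scene','side']:
    rgb,d,K,T,p=snap(n); print(n,p); cv2.imwrite(f'pics/{n}0.png',rgb[:,:,::-1])
E
```

```text
{'t': 0.0, 'q': array([ 1.08186703,  0.47775196,  0.02232374,  1.55643384, -0.01150311,
        1.109306  , -0.08308658]), 'joint_velocities': array([ 0.00193779, -0.00128494,  0.00111161, -0.00090198, -0.00032084,
        0.00165751, -0.00056902]), 'joint_torque': array([-4.87933448e-04, -5.82864046e+01,  1.53454643e+00, -2.72613841e+01,
       -5.42087120e-02,  1.68371445e-02,  1.61083753e-04]), 'eef_pos': array([ 0.25066473, -0.62608663,  0.22172114]), 'ee_rot': array([-3.13982540e+00,  1.19867700e-04,  3.80877431e-01]), 'wrist_force': array([ 0.38589848, -0.25076775, -0.0828253 ]), 'torque': array([ 0.04572171, -0.02408053, -0.02376909]), 'finger_force': 0.0, 'width': 1.0007646338422973}
scene {'mtx': array([[501.1692721 ,   0.        , 285.09813317],
       [  0.        , 501.1692721 , 209.85666664],
       [  0.        ,   0.        ,   1.        ]]), 'xyz': array([-0.04059475,  0.64897939,  0.86220766]), 'orientation': array([ 0.85124182, -0.01212653, -2.45231196])}
side {'mtx': array([[454.70698037,   0.        , 282.96056435],
       [  0.        , 454.70698037, 213.61185103],
       [  0.        ,   0.        ,   1.        ]]), 'xyz': array([ 0.49132636, -0.87039882,  0.74881607]), 'orientation': array([ 0.87287288,  0.00631788, -0.09394539])}
```

View pics/scene0.png

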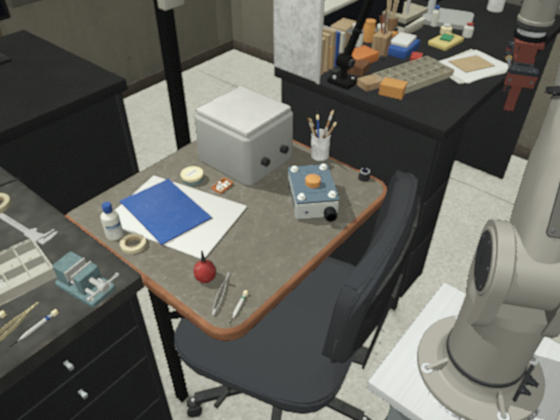

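View pics/side0.png

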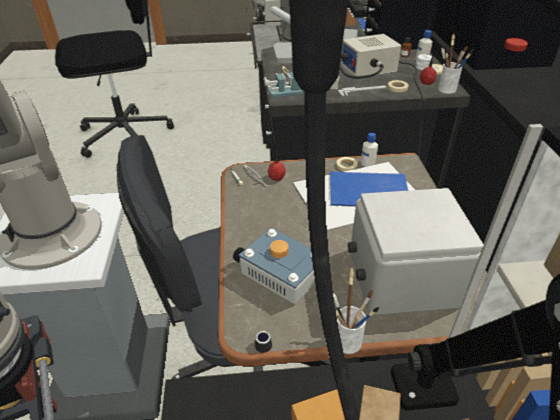

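The scene view shows the box at about (315,190), with white pins at (294,170), (333,170), (299,198) and (337,196). The black spigot is at (330,213), the tin at (313,181), the blower at (205,270) and the loupe at (365,174). The side view shows the spigot at (240,255) and pins at about (271,234), (249,254), (293,277) and one hidden by a black post. Next I'll locate the pins.

```bash
python3 - <<'E'
from h import *
rois={'scene':(280,155,350,225),'side':(225,220,325,305)}
for n,(a,b,c,e) in rois.items():
    rgb,d,K,T,p=snap(n); P=cloud(d,K,T)
    m=np.zeros(d.shape,np.uint8); h=cv2.cvtColor(rgb,cv2.COLOR_RGB2HSV)
    m[b:e,a:c]=((h[...,1]<45)&(h[...,2]>195))[b:e,a:c]
    N,L,S,C=cv2.connectedComponentsWithStats(m)
    for i in range(1,N):
        if S[i,4]>8: print(n,'white',C[i].round(1),S[i,4],onz(*C[i],0.071,K,T).round(4),'cloud z',np.percentile(P[L==i][:,2],[5,50,95]).round(4))
    r=P[b:e,a:c].reshape(-1,3); col=rgb[b:e,a:c].reshape(-1,3).max(1)
    hh=h[b:e,a:c].reshape(-1,3)
    t=(hh[:,0]<20)&(hh[:,1]>150)&(hh[:,2]>120); print('amber',np.median(r[t],0).round(4),t.sum())
    s=(r[:,2]>0.055)&(r[:,2]<0.067)
    rect=cv2.minAreaRect((r[s][:,:2]*1000).astype(np.float32)); print('cover',rect)
    s=(col<45)&(r[:,2]>0.0)&(r[:,2]<.06); print('black',r[s].mean(0).round(4),s.sum())
    if n=='side':
        dd=d[:,280:350]; g=rgb[:,280:350].max(-1)<45
        for y in range(0,420,60): 
            q=g[y]&(dd[y]>0)&(dd[y]<.9)
            if q.any(): print('post',y,P[y,280:350][q].mean(0).round(3))
    if n=='scene':
        big=P[100:280,100:385].reshape(-1,3); 
        for z0 in (.1,.2,.3): 
            k=(big[:,2]>z0)&(big[:,0]<1.2); print('tall',z0,np.c_[big[k].min(0),big[k].max(0)].round(3).tolist() if k.any() else None)
        for nm,(u,v) in dict(blower=(205,270),loupe=(365,174),pens=(320,148),grn=(240,305)).items(): print(nm,P[v,u].round(3))
E
```

```text
scene white [322.2 166.2] 28 [ 0.5629 -0.2539  0.071 ] cloud z [0.0641 0.0679 0.0763]
scene white [293.3 168.3] 27 [ 0.6158 -0.1967  0.071 ] cloud z [0.0636 0.0684 0.0746]
scene white [331.4 193.8] 42 [ 0.4768 -0.1753  0.071 ] cloud z [0.0642 0.0669 0.0766]
scene white [300.1 195.9] 33 [ 0.5312 -0.1184  0.071 ] cloud z [0.0642 0.0684 0.0758]
amber [ 0.5296 -0.1696  0.0744] 27
cover ((547.8285522460938, -191.60464477539062), (110.48035430908203, 156.9239501953125), 47.604923248291016)
black [ 0.4536 -0.1433  0.0358] 106
tall 0.1 [[-0.041, 1.199], [-0.543, 0.649], [0.1, 0.862]]
tall 0.2 [[-0.041, 0.269], [-0.046, 0.649], [0.2, 0.862]]
tall 0.3 [[-0.041, -0.041], [0.649, 0.649], [0.862, 0.862]]
blower [0.552 0.188 0.044]
loupe [ 0.487 -0.356  0.023]
pens [ 0.642 -0.353  0.043]
grn [0.449 0.189 0.008]
side white [272.3 232.3] 43 [ 0.5335 -0.127   0.071 ] cloud z [0.0623 0.0664 0.0758]
side white [249.4 252.2] 48 [ 0.4807 -0.1844  0.071 ] cloud z [0.0621 0.0661 0.075 ]
side white [293.5 276.8] 55 [ 0.5654 -0.2624  0.071 ] cloud z [0.0624 0.0661 0.0742]
amber [ 0.5417 -0.1975  0.0779] 123
cover ((547.2114868164062, -190.20738220214844), (113.1345443725586, 151.09544372558594), 48.05490493774414)
black [ 0.4535 -0.155   0.0398] 68
post 0 [ 0.518 -0.709  0.705]
post 60 [ 0.518 -0.708  0.685]
post 120 [ 0.519 -0.704  0.658]
post 180 [ 0.52  -0.708  0.63 ]
post 240 [ 0.523 -0.712  0.597]
post 300 [ 0.526 -0.719  0.56 ]
post 360 [ 0.534 -0.73   0.52 ]
```

```bash
python3 - <<'E'
from h import *
print(np.array(cams.camera_params('wrist')['hand_eye']).round(3).tolist(), cams.camera_params('wrist')['mtx'][0,0])
for n in ['scene','side']:
    rgb,d,K,T,p=snap(n); P=cloud(d,K,T); r=P[(d>0)&(d<2)]
    print(n)
    for i in range(0,9):
        print([ (lambda k: round(float(np.percentile(r[k][:,2],99)),2) if k.sum()>5 else None)((r[:,0]>.1*i)&(r[:,0]<.1*i+.1)&(r[:,1]>y)&(r[:,1]<y+.1)) for y in np.arange(-.8,.35,.1)])
E
```

```text
[[0.001, 0.952, 0.306, 0.084], [1.0, -0.001, 0.0, -0.001], [0.0, 0.306, -0.952, -0.163], [0.0, 0.0, 0.0, 1.0]] 296.5098141998555
scene
[None, None, None, None, None, None, 0.55, 0.53, 0.41, 0.02, None, None]
[None, None, 0.35, None, None, None, 0.0, 0.18, 0.2, 0.19, None, None]
[-0.64, 0.49, 0.49, -0.64, -0.64, 0.2, 0.22, 0.22, 0.22, 0.2, None, None]
[0.15, 0.33, 0.15, -0.64, -0.64, 0.2, 0.21, -0.19, -0.19, -0.19, -0.2, None]
[0.17, 0.15, 0.15, None, 0.03, 0.06, 0.07, 0.0, 0.0, 0.01, 0.01, None]
[0.19, 0.18, 0.18, None, 0.03, 0.08, 0.09, 0.01, 0.01, 0.07, 0.02, 0.19]
[0.17, 0.38, 0.23, 0.14, 0.14, 0.07, 0.07, 0.01, 0.01, 0.01, 0.0, 0.2]
[0.29, 0.37, 0.38, 0.4, 0.17, 0.17, 0.17, 0.02, 0.02, 0.02, 0.01, 0.15]
[0.22, 0.36, 0.37, 0.38, 0.17, 0.17, 0.17, 0.03, 0.02, 0.02, 0.1, 0.15]
side
[None, None, None, None, None, None, 0.01, 0.39, 0.35, 0.01, -0.65, -0.65]
[None, None, None, None, None, None, 0.0, 0.01, 0.01, 0.0, -0.65, -0.65]
[None, 0.47, 0.39, None, None, 0.2, 0.22, 0.22, 0.22, 0.2, -0.65, None]
[None, 0.48, 0.15, None, None, 0.2, 0.21, -0.19, -0.19, -0.19, -0.2, None]
[None, None, 0.15, None, 0.03, 0.06, 0.07, 0.0, 0.0, 0.01, 0.01, None]
[0.71, 0.68, 0.18, None, 0.03, 0.07, 0.08, 0.0, 0.0, 0.07, 0.01, 0.19]
[0.55, 0.5, 0.24, 0.14, 0.14, 0.07, 0.07, 0.01, 0.01, 0.01, 0.0, 0.19]
[None, 0.38, 0.53, 0.53, 0.17, 0.17, 0.17, 0.01, 0.01, 0.01, 0.01, 0.15]
[None, 0.27, 0.48, None, 0.17, 0.17, 0.17, None, 0.02, 0.02, 0.1, 0.15]
```

Request:
servo_tool(
  hand=0,
  increments=[
    [[5,8,15],0],
    [[20,29,40],0],
    [[42,62,50],-5],
    [[67,98,50],-12],
    [[93,137,50],-20],
    [[120,176,50],-28],
    [[147,216,50],-36],
    [[174,256,50],-44],
    [[200,295,50],-51],
    [[226,333,45],-57],
    [[250,368,35],-62],
    [[270,397,20],-66],
    [[286,421,5],-69],
    [[295,434,-7],-70],
    [[297,437,-10],-70],
    [[297,437,-10],-70],
    [[297,437,-10],-70],
  ],
)

```text
t: 2.42
eef_pos: [0.5478, -0.1908, 0.2136]
ee_rot: [-3.141, -0.001, -0.842]
wrist_force: [-0.9, 1.2, -0.2]
width: 0.004
finger_force: 0.0
```

```bash
python3 - <<'E'
from h import *
s=readout.get_state(); print(s['eef_pos'],s['ee_rot'],s['q'],s['t'])
rgb,d,K,T,p=snap('wrist'); cv2.imwrite('pics/w0.png',rgb[:,:,::-1]); print(p.keys())
P=cloud(d,K,T)
h=cv2.cvtColor(rgb,cv2.COLOR_RGB2HSV)
m=((h[...,1]<45)&(h[...,2]>190)&(P[...,2]>.05)&(P[...,2]<.09)).astype(np.uint8)
N,L,S,C=cv2.connectedComponentsWithStats(m)
for i in range(1,N):
    if S[i,4]>60:
        q=P[L==i]; t=q[q[:,2]>q[:,2].max()-.002] if len(q) else q
        print(C[i].round(1),S[i,2:].tolist(),onz(*C[i],.071,K,T).round(4),q[:,2].min().round(4),np.percentile(q[:,2],[50,97]).round(4),np.median(q[q[:,2]>np.percentile(q[:,2],60)],0).round(4))
rgb,d,K,T,p=snap('side'); P=cloud(d,K,T); r=P[(d>0)&(d<2)]
k=(r[:,2]>.08)&(r[:,2]<.3)&(r[:,0]<.45)&(r[:,1]>-.35)&(r[:,1]<0)
print('chair maxx',np.percentile(r[k][:,0],[90,99,100]) if k.any() else 0)
E
```

```text
[ 0.54775461 -0.19077082  0.21357375] [-3.14129616e+00 -1.23711886e-03 -8.42286534e-01] [ 0.24732842  0.33058304 -0.02503121  1.79796427  0.01014307  1.01198482
 -2.19479853] 2.425
dict_keys(['mtx', 'hand_eye'])
[312.9 138.9] [18, 19, 243] [ 0.5657 -0.2566  0.071 ] 0.0647 [0.0726 0.0751] [ 0.5641 -0.2571  0.0743]
[236.8 146.5] [18, 19, 220] [ 0.6179 -0.1998  0.071 ] 0.0639 [0.0727 0.0751] [ 0.6172 -0.1997  0.0744]
[319.8 243.2] [16, 16, 176] [ 0.4813 -0.1792  0.071 ] 0.0641 [0.0678 0.0759] [ 0.4792 -0.1788  0.0748]
[251.6 249.2] [17, 16, 164] [ 0.5336 -0.1225  0.071 ] 0.0646 [0.0728 0.0757] [ 0.5319 -0.1214  0.0747]
chair maxx [0.32361359 0.35228261 0.35785157]
```

View pics/w0.png

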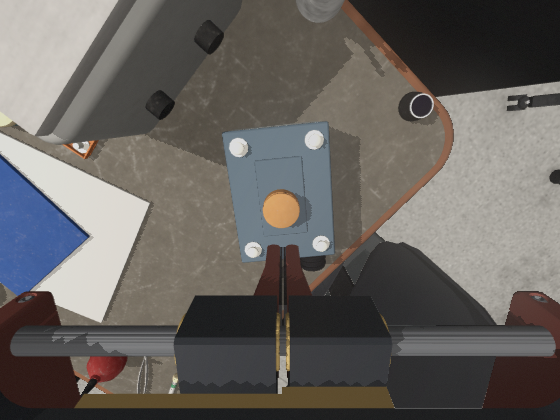

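The wrist view shows all four pins: (320,243) beside the spigot at (313,263), (237,147) diagonally opposite, (252,249) and (313,139). The tin is at (281,209). The measured spacing and heights match the given sizes, so I'll go above pin 1.

Request:
servo_tool(
  increments=[
    [[-10,2,0],0],
    [[-35,6,-10],0],
    [[-58,10,-30],0],
    [[-68,12,-60],0],
    [[-68,12,-90],0],
    [[-68,12,-110],0],
    [[-68,12,-120],0],
    [[-68,12,-124],0],
    [[-68,12,-124],0],
    [[-68,12,-124],0],
  ],
)

```text
t: 3.78
eef_pos: [0.4804, -0.1778, 0.0893]
ee_rot: [-3.141, -0.001, -0.841]
wrist_force: [0.5, -0.4, 0.9]
width: 0.006
finger_force: 0.0
```

```bash
python3 - <<'E'
from h import *
s=readout.get_state(); print(s['eef_pos'],s['wrist_force'],s['t'])
a=[]
for n,c in (('side',(249,252)),('wrist',(283,245))):
    rgb,d,K,T,p=snap(n); x,y=c
    if n=='side': x,y=250,240
    a.append(cv2.resize(rgb[y-50:y+50,x-65:x+65],(520,400) if 0 else (390,300),interpolation=cv2.INTER_CUBIC))
cv2.imwrite('pics/p1.png',np.hstack(a)[:,:,::-1])
E
```

```text
[ 0.48037059 -0.17781177  0.08934647] [ 0.45943727 -0.35859092  0.88695234] 3.775
```

View pics/p1.png

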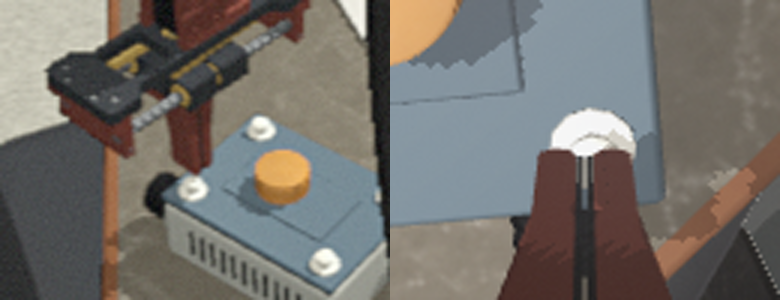

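The side crop shows the fingertip just above the pin beside the spigot at (193,187). The wrist crop shows the tip centred on the pin at (590,140). I'll descend in steps.

Request:
servo_tool(
  increments=[
    [[0,-1,-6],0],
    [[0,-1,-12],0],
    [[0,-1,-15],0],
    [[0,-1,-17],0],
    [[0,-1,-18],0],
    [[0,-1,-18],0],
  ],
)

```text
t: 4.62
eef_pos: [0.4797, -0.1787, 0.0706]
ee_rot: [3.141, 0.0, -0.841]
wrist_force: [-1.9, -0.1, 1.9]
width: 0.006
finger_force: 1.0
```

Request:
servo_tool(
  increments=[
    [[0,0,-0.5],0],
    [[0,0,-1],0],
    [[0,0,-1.5],0],
    [[0,0,-2],0],
    [[0,0,-2],0],
  ],
)

```text
t: 5.25
eef_pos: [0.4798, -0.1787, 0.0686]
ee_rot: [3.141, 0.0, -0.841]
wrist_force: [-2.6, 0.9, 4.5]
width: 0.004
finger_force: 1.6
```

Request:
servo_tool(
  increments=[
    [[0,0,-0.5],0],
    [[0,0,-1],0],
    [[0,0,-1],0],
  ],
)

```text
t: 5.62
eef_pos: [0.4799, -0.1787, 0.0683]
ee_rot: [3.142, 0.0, -0.841]
wrist_force: [-5.3, 1.4, 11.2]
width: 0.001
finger_force: 5.6
```

Request:
servo_tool(
  increments=[
    [[0,0,-0.5],0],
    [[0,0,-0.5],0],
  ],
)

```text
t: 5.88
eef_pos: [0.4799, -0.1787, 0.0681]
ee_rot: [3.142, -0.0, -0.841]
wrist_force: [-5.9, 1.9, 14.8]
width: 0.003
finger_force: 7.8
```

Request:
servo_tool(
  increments=[
    [[0,0,8],0],
    [[0,0,30],0],
    [[5,-1,50],0],
    [[25,-4,55],0],
    [[55,-8,55],0],
    [[85,-13,55],0],
    [[112,-17,55],0],
    [[130,-20,55],0],
    [[137,-21,50],0],
    [[137,-21,38],0],
    [[137,-21,28],0],
    [[137,-21,24],0],
    [[137,-21,24],0],
  ],
)

```text
t: 7.5
eef_pos: [0.6163, -0.1996, 0.0908]
ee_rot: [3.141, 0.001, -0.841]
wrist_force: [0.2, -0.6, 0.9]
width: 0.004
finger_force: 0.0
```

```bash
cat > chk.py <<'E'
from h import *
s=readout.get_state(); print(s['eef_pos'],s['wrist_force'].round(1),s['t'])
for n,w in (('wrist',60),('side',15),('scene',15)):
    rgb,d,K,T,p=snap(n); P=cloud(d,K,T); h=cv2.cvtColor(rgb,cv2.COLOR_RGB2HSV)
    for i,c in enumerate([(.480,-.179),(.617,-.200),(.5325,-.122),(.565,-.257)],1):
        k=(np.hypot(P[...,0]-c[0],P[...,1]-c[1])<.012)&(P[...,2]>.06)&(P[...,2]<.08)&(h[...,1]<50)&(h[...,2]>170)&(d>0)
        if k.sum()>w: print(n,i,k.sum(),'topz',np.percentile(P[k][:,2],[50,90,97]).round(4),P[k][:,:2].mean(0).round(4))
    if n=='wrist':
        import sys; cv2.imwrite(f'pics/{sys.argv[1]}.png',rgb[:,:,::-1])
E
python3 chk.py w2
```

```text
[ 0.61634556 -0.19961464  0.09075237] [ 0.2 -0.6  0.9] 7.5
wrist 1 257 topz [0.0677 0.0694 0.0697] [ 0.4784 -0.181 ]
wrist 2 377 topz [0.0665 0.0738 0.0745] [ 0.6199 -0.2027]
wrist 4 610 topz [0.067  0.0746 0.0753] [ 0.5664 -0.2571]
side 1 58 topz [0.0651 0.0678 0.0697] [ 0.4793 -0.1803]
side 3 53 topz [0.0664 0.0737 0.0745] [ 0.5325 -0.1242]
side 4 73 topz [0.0656 0.0731 0.0742] [ 0.5651 -0.2598]
scene 1 40 topz [0.0665 0.0705 0.0714] [ 0.4782 -0.1775]
scene 2 33 topz [0.0669 0.075  0.0764] [ 0.6153 -0.1986]
scene 3 48 topz [0.0671 0.0746 0.0752] [ 0.531  -0.1208]
scene 4 37 topz [0.0675 0.0744 0.0755] [ 0.5637 -0.2558]
```

Pin 1 is home: its top is down about 5.5 mm, and the box hasn't moved. Next is pin 2.

Request:
servo_tool(
  increments=[
    [[1,0,-8],0],
    [[1,0,-14],0],
    [[1,0,-17],0],
    [[1,0,-18],0],
    [[1,0,-19],0],
    [[1,0,-20],0],
    [[1,0,-21],0],
    [[1,0,-22],0],
    [[1,0,-22.5],0],
    [[1,0,-22.5],0],
  ],
)

```text
t: 8.9
eef_pos: [0.6179, -0.1996, 0.0686]
ee_rot: [-3.142, -0.0, -0.841]
wrist_force: [-2.8, 0.2, 2.8]
width: 0.008
finger_force: 1.5
```

Request:
servo_tool(
  increments=[
    [[0,0,-0.5],0],
    [[0,0,-1],0],
    [[0,0,-1.2],0],
    [[0,0,-1.2],0],
  ],
)

```text
t: 9.4
eef_pos: [0.6181, -0.1997, 0.0684]
ee_rot: [-3.141, -0.0, -0.841]
wrist_force: [-4.7, 1.3, 9.9]
width: 0.007
finger_force: 5.0
```

Request:
servo_tool(
  increments=[
    [[0,0,-0.7],0],
    [[0,0,-0.7],0],
  ],
)

```text
t: 9.65
eef_pos: [0.6181, -0.1997, 0.0682]
ee_rot: [-3.141, -0.0, -0.841]
wrist_force: [-6.5, 2.3, 14.7]
width: 0.001
finger_force: 7.0
```

Request:
servo_tool(
  increments=[
    [[0,0,8],0],
    [[0,0,30],0],
    [[-4,4,48],0],
    [[-20,18,52],0],
    [[-42,38,52],0],
    [[-64,58,52],0],
    [[-80,73,50],0],
    [[-86,78,45],0],
    [[-86,78,34],0],
    [[-86,78,26],0],
    [[-86,78,24],0],
    [[-86,78,24],0],
  ],
)

```text
t: 11.15
eef_pos: [0.532, -0.122, 0.0904]
ee_rot: [3.141, 0.0, -0.841]
wrist_force: [-0.7, -0.0, 0.6]
width: 0.004
finger_force: 0.0
```

```bash
python3 chk.py w3
```

```text
[ 0.53202306 -0.1219937   0.09040185] [-0.7 -0.   0.6] 11.15
wrist 1 591 topz [0.067  0.0691 0.0696] [ 0.4797 -0.1786]
wrist 2 1000 topz [0.0669 0.0691 0.0697] [ 0.6168 -0.1994]
wrist 3 294 topz [0.0664 0.074  0.0748] [ 0.5348 -0.1246]
wrist 4 1041 topz [0.0676 0.0746 0.0753] [ 0.565  -0.2553]
side 1 59 topz [0.0655 0.0677 0.0683] [ 0.4795 -0.1807]
side 3 55 topz [0.0656 0.0736 0.0746] [ 0.5325 -0.1241]
side 4 72 topz [0.0659 0.0735 0.0748] [ 0.5651 -0.2598]
scene 1 40 topz [0.067  0.0696 0.07  ] [ 0.4785 -0.1783]
scene 2 22 topz [0.066  0.0685 0.0698] [ 0.6167 -0.1967]
scene 3 44 topz [0.0666 0.0752 0.0763] [ 0.5309 -0.1208]
scene 4 31 topz [0.067  0.0734 0.0763] [ 0.5635 -0.2548]
```

Pins 1 and 2 are home. Next is pin 3.

Request:
servo_tool(
  increments=[
    [[0,0,-8],0],
    [[0,0,-14],0],
    [[0,0,-17],0],
    [[0,0,-18],0],
    [[0,0,-19],0],
    [[0,0,-20],0],
    [[0,0,-21],0],
    [[0,0,-22],0],
    [[0,0,-22.8],0],
    [[0,0,-23.2],0],
    [[0,0,-23.2],0],
  ],
)

```text
t: 12.68
eef_pos: [0.5318, -0.1216, 0.0683]
ee_rot: [3.141, 0.0, -0.841]
wrist_force: [-6.2, 1.3, 12.8]
width: 0.008
finger_force: 6.0
```

Request:
servo_tool(
  increments=[
    [[0,0,-0.4],0],
    [[0,0,-0.4],0],
  ],
)

```text
t: 12.92
eef_pos: [0.5319, -0.1217, 0.0682]
ee_rot: [3.142, 0.0, -0.841]
wrist_force: [-5.9, 0.7, 15.9]
width: 0.007
finger_force: 7.5
```

Request:
servo_tool(
  increments=[
    [[0,0,8],0],
    [[0,0,30],0],
    [[1,-4,52],0],
    [[6,-24,58],0],
    [[13,-54,58],0],
    [[20,-84,58],0],
    [[27,-111,58],0],
    [[31,-128,55],0],
    [[33,-135,48],0],
    [[33,-135,36],0],
    [[33,-135,27],0],
    [[33,-135,24],0],
    [[33,-135,24],0],
  ],
)

```text
t: 14.55
eef_pos: [0.5648, -0.256, 0.0909]
ee_rot: [3.142, 0.001, -0.84]
wrist_force: [0.0, -0.4, 1.1]
width: 0.005
finger_force: 0.0
```

```bash
python3 chk.py w4
```

```text
[ 0.56483205 -0.2560274   0.0909009 ] [ 0.  -0.4  1.1] 14.55
wrist 2 795 topz [0.0663 0.0689 0.0695] [ 0.6175 -0.201 ]
wrist 4 572 topz [0.0659 0.0736 0.0744] [ 0.5684 -0.2602]
side 1 41 topz [0.0657 0.0678 0.0683] [ 0.4772 -0.182 ]
side 4 72 topz [0.0662 0.0734 0.0743] [ 0.5652 -0.2599]
scene 1 41 topz [0.0665 0.069  0.0704] [ 0.4781 -0.1782]
scene 2 34 topz [0.0666 0.0687 0.0712] [ 0.6157 -0.1997]
scene 3 39 topz [0.067  0.0698 0.0712] [ 0.5306 -0.1205]
scene 4 35 topz [0.0667 0.0742 0.076 ] [ 0.5638 -0.2558]
```

Request:
servo_tool(
  increments=[
    [[0,-1,-8],0],
    [[0,-1,-14],0],
    [[0,-1,-17],0],
    [[0,-1,-18],0],
    [[0,-1,-19],0],
    [[0,-1,-20],0],
    [[0,-1,-21],0],
    [[0,-1,-22],0],
    [[0,-1,-22.8],0],
    [[0,-1,-23.4],0],
    [[0,-1,-23.4],0],
  ],
)

```text
t: 16.08
eef_pos: [0.5649, -0.2577, 0.0684]
ee_rot: [3.142, -0.0, -0.841]
wrist_force: [-5.0, 2.0, 9.9]
width: 0.005
finger_force: 4.7
```

Request:
servo_tool(
  increments=[
    [[0,0,-0.8],0],
    [[0,0,-0.8],0],
  ],
)

```text
t: 16.32
eef_pos: [0.5649, -0.2578, 0.0682]
ee_rot: [-3.142, -0.0, -0.841]
wrist_force: [-6.4, 1.1, 14.1]
width: 0.003
finger_force: 7.1
```

Request:
servo_tool(
  increments=[
    [[0,0,8],0],
    [[0,0,30],0],
    [[0,0,60],0],
    [[-4,15,90],0],
    [[-10,40,120],0],
    [[-16,60,140],0],
    [[-17,66,145],0],
    [[-17,66,145],0],
    [[-17,66,145],0],
  ],
)

```text
t: 17.45
eef_pos: [0.5474, -0.1926, 0.2109]
ee_rot: [3.14, 0.001, -0.842]
wrist_force: [0.6, -0.6, 0.5]
width: 0.0
finger_force: 0.0
```

```bash
python3 chk.py w5
```

```text
[ 0.54743598 -0.19261502  0.21085291] [ 0.6 -0.6  0.5] 17.45
wrist 1 211 topz [0.067  0.069  0.0696] [ 0.4792 -0.1788]
wrist 2 287 topz [0.0669 0.0691 0.0696] [ 0.6169 -0.1997]
wrist 3 205 topz [0.0669 0.069  0.0698] [ 0.5317 -0.1215]
wrist 4 291 topz [0.0671 0.0692 0.0699] [ 0.5642 -0.257 ]
side 1 60 topz [0.0652 0.0683 0.0696] [ 0.4795 -0.1807]
side 3 51 topz [0.0655 0.068  0.0691] [ 0.5316 -0.1235]
side 4 71 topz [0.0653 0.0681 0.0689] [ 0.565  -0.2588]
scene 1 41 topz [0.0668 0.0691 0.0696] [ 0.478  -0.1782]
scene 2 34 topz [0.067  0.0703 0.0712] [ 0.6151 -0.1992]
scene 3 44 topz [0.0657 0.0688 0.0699] [ 0.5308 -0.1218]
scene 4 31 topz [0.0676 0.0697 0.0723] [ 0.5632 -0.2562]
```

View pics/w5.png

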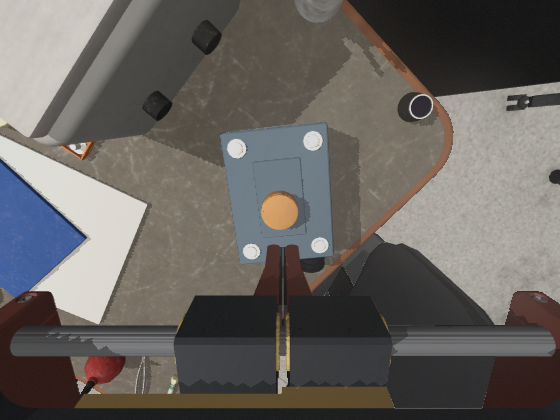

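The wrist view shows all four pins home, at (236,148), (313,141), (251,251) and (320,245), with equal tops at 69 mm. The tin at (280,211), the loupe at (418,106) and the box are where they started. I'm handing the job in.

```bash
python3 -c "
from bench import job_done; print(job_done())"
```

```text
the job is handed in; nothing more can be done
None
```

All four rivet pins were pressed home in the required crosswise order with about 14–16 N of downward force at each stop; the box, tin and loupe look unmoved in the last wrist picture, the blower and screwdriver weren't re-measured but the arm never went near them, and the job is handed in (no verdict was returned).

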